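# Seat the three work supports on a milling fixture

### The arm

A 6-joint arm with a two-finger parallel gripper is mounted at the origin on the work surface. World frame = base frame: x ahead of the robot, y to its left, z up, the work surface at z = 0. Lengths are in m, angles in rad, forces in N, time in s.
With the tool pointing down it reaches from about 0.225 to 0.875 m from the base axis. Payload 3.4 kg.
Tool frame: the origin (TCP) lies at the very end of the fingers, on their centre line; the grasp point (between the pads) lies robot.grasp_offset behind it (robot.grasp_offset is the distance from the TCP to the grasp point, in m); z points along the fingers, y is the line along which they close (so a half turn about z gives the same grasp; the last joint's range is limited). The gripper opens to 85 mm and grips with 20 to 120 N. Pads are 22 mm wide; open, the fingers measure 114 mm over their backs; the gripper's body (76 mm by 85 mm) begins 54 mm behind the grasp point. The pads swing forward as they close: fully open they stand 13 mm farther back than shut.
Start: joints at [-1.271, 0.276, 1.505, -0, 1.361, -0.121], TCP at [0.235, -0.525, 0.2] pointing down, gripper open.
Joint ranges: [-2.89, 2.89], [-0.75, 2.08], [0.22, 2.7], [-1.18, 4.32], [0.11, 2.71], [-2.7, 2.7]. Speed limits (rad/s): [2.57, 2.57, 3.14, 3.14, 3.14, 3.14].

### API

Orientations are given as a unit quaternion [x, y, z, w].
In Python, from workcell import robot gives the robot as it stands.
- The arm moves only by the tool arm_command, never from a script. Its argument "commands" is a list of rows, each an object of numbers: "grip": the finger opening in mm, from 0 to 85.4; "tx", "ty", "tz": the shift along the tool's x, y, z as a fraction of full scale; "wx", "wy", "wz": the turn, a rotation vector about the tool's x, y, z as a fraction of full scale. A call has 1 to 20 rows; each row is the pose to reach, as a shift and turn from the pose commanded when the call began, along the tool's axes at that moment; what a row does not reach only later rows make up. Full scale, the value 1, is 0.3 m for a shift and 30 degrees for a turn. A row lasts 1/12 s, in which the tool goes at most 41.7 mm and 7.16 degrees, less where a joint would pass 70% of its speed; a pose out of reach is approached as far as the arm can. A call with a number of a shift or a turn outside -1 to 1 is refused whole. A call with a gripper value outside its range is refused whole. The fingers move at their own pace and stop on an object; the grip force is fixed at half the most. Time passes only in rows, so rows that repeat a pose let the fingers close. It gives the time, the measured TCP pose, the force, the opening and the grip force at its end, in the units of the state.
- robot.sense(): the state, without advancing time (a new reading comes with each control period).
- robot.get_image(name): name is "side" or "top"; returns (picture, depth): 420x560x3 uint8, blue, green, red; 420x560 float32, m along the optical axis (not along the pixel's ray), 0 where there is no reading.
- robot.camera_model(name): a dict with "mtx" (3x3 intrinsics, pixels), "eye" and "rotation" of the camera in the world. Camera axes: x right, y up, looking along -z (the intrinsics and any distortion apply to the point x, -y, -z); pixel columns grow to the right and rows downward; lengths in m; the calibration is good to about 2 mm. A picture is of the moment at which its call begins. camera_model takes no time and is no camera call.
- robot.close_job(): hands the job in; it is judged then, once.
Trained networks look in the newest picture that a camera, given by its name, has taken for a name from the list of things; names that differ only in an ending like _2 or _b are one class to them, and where a whole thing is asked for, a point or a joint stands for the part that bears it (a point fixed in the world has none). Each returns a list of dicts, best first, with "p" (0 to 1); they miss things now and then, are a little off and sometimes report something else, mostly with a low value. They report only what shows in the picture. A call takes as long as a camera call. They do not tell look-alikes from the thing itself.
- robot.boxes_of(camera, target): "centre" ([row, column] in pixels, amid what is visible of it).
- robot.masks_of(camera, target): "pixels" (420x560 bool, what is visible of it) and "centre" ([row, column] in pixels, amid what is visible of it).
- robot.mark_of(camera, target): "centre" ([row, column] in pixels: a listed point, or the origin of a listed thing).
The state is a dict: "time_s": time; "joints": joint angles; "qd": joint speeds; "effort": joint torques, N m; "ee_pos": TCP position; "ee_rot": TCP orientation; "ft_force": force on the tool from outside, world axes, zero at the start; "torque": the same for the moment, N m; "finger_gap": finger opening in m; "finger_force": force on a finger pad.
Only numpy, scipy, OpenCV 4.12 (cv2) and the standard library are available. Lean on these libraries where they do the work, as an engineer would, in place of code of your own. Each camera call takes 0.05 s, during which the arm holds its last target. There are 200 camera calls.

### The job

Before the next casting is loaded, the three work supports on the fixture plate must be seated: with a fingertip, gently press the cap of each one down until it sits on its body, first the square support, then the wide round one, and last the slim one. Do not press a later one early, press lightly rather than hammer, do not pick up or shift the supports, and leave everything else where it is.

Things in the scene. Friction and masses are not known exactly. Their poses are not given: they have to be found in the camera images.
- plate: fixed grey cast-iron fixture plate 210 (x) x 330 (y) x 25 mm with T-slots; origin at the centre of its underside on the bench, so its top is 25 mm above the origin
- square: square-bodied work support, dark steel 50 x 50 x 38 mm block with a bright square cap 36 x 36 mm, 10 mm thick; stands loose on the plate, 0.35 to 0.85 kg; origin at the centre of its underside, z up. Cap top is 60 mm above the origin when fully up and 48 mm when seated
- square_top (a point): centre of the top face of the square support's cap; moves down with the cap. The top 5 mm of the cap is a sprung pad that stays out up to 4.5 N, so it gives only once the cap is seated: up to 5 mm at 3 N per mm, solid from about 20 N; it springs back on release
- square_cap (a joint): how far the square support's cap is pushed down, in m: 0 fully up, 0.012 seated on the body (lower stop). It starts 0 to 4 mm down. It is held by friction alone (about 3.5 N to push, no spring) and stays where it is left
- wide: wide round work support, low dark steel drum 58 mm across and 30 mm high with a bright flat round cap 48 mm across, 10 mm thick; stands loose on the plate, 0.35 to 0.85 kg; origin at the centre of its underside, z up. Cap top is 52 mm above the origin when fully up and 40 mm when seated
- wide_top (a point): centre of the top face of the wide support's cap; moves down with the cap. The top 5 mm of the cap is a sprung pad that stays out up to 4.5 N, so it gives only once the cap is seated: up to 5 mm at 3 N per mm, solid from about 20 N; it springs back on release
- wide_cap (a joint): how far the wide support's cap is pushed down, in m: 0 fully up, 0.012 seated on the body (lower stop). It starts 0 to 4 mm down. It is held by friction alone (about 3.5 N to push, no spring) and stays where it is left
- slim: slim round work support, dark steel neck 26 mm across on a 50 mm foot, 50 mm high, with a small bright round cap 20 mm across, 10 mm thick; stands loose on the plate, 0.35 to 0.85 kg; origin at the centre of its underside, z up. Cap top is 72 mm above the origin when fully up and 60 mm when seated
- slim_top (a point): centre of the top face of the slim support's cap; moves down with the cap. The top 5 mm of the cap is a sprung pad that stays out up to 4.5 N, so it gives only once the cap is seated: up to 5 mm at 3 N per mm, solid from about 20 N; it springs back on release
- slim_cap (a joint): how far the slim support's cap is pushed down, in m: 0 fully up, 0.012 seated on the body (lower stop). It starts 0 to 4 mm down. It is held by friction alone (about 3.5 N to push, no spring) and stays where it is left
- step_block: bystander on the plate: dark steel stair-shaped clamp block 30 x 60 x 44 mm, four steps; origin at the centre of its underside
- strap: bystander on the plate: flat dark steel clamp strap 70 x 28 x 16 mm with a black slot, lying flat; origin at the centre of its underside
- billet: bystander on the bench: aluminium block 60 x 45 x 45 mm; origin under its centre
- oil: bystander on the bench: white oil bottle, 60 mm across, 150 mm high; origin under its centre
- wrench: bystander on the bench: flat steel wrench lying down; origin at its underside
- bearing: bystander on the bench: steel ring 62 mm across, 16 mm high; origin under its centre
- mug: bystander on the bench: white mug, 76 mm across, 90 mm high; origin under its centre
Not all that is in view belongs to the job. Leave any brown or green look-alike of the slim alone.

How it is judged:
On the way, in this order (a step that is already met when the one before it is completed fails the run):
1. the square support is pressed down to within 3 mm of seated, the wide and slim ones still up (value of joint square_cap above 0.009 m and value of joint each of wide_cap, slim_cap below 0.006 m), for 0.1 s.
2. then the wide round support is pressed down to within 3 mm of seated, the slim one still up (value of joint each of wide_cap, square_cap above 0.009 m and value of joint slim_cap below 0.006 m), for 0.1 s.
3. then the slim support is pressed down to within 3 mm of seated (value of joint each of square_cap, wide_cap, slim_cap above 0.009 m), for 0.1 s.
At the end, for the whole second after the job is handed in: All three caps are down to within 3 mm of seated, and all three supports stand upright (within 0.06 rad), at rest, within 15 mm of where they started (all of step 3 and angle between each of square, wide, slim's own z axis and vertical below 0.06 rad and distance of each of square, wide, slim from where it was at the start of the episode below 0.015 m and linear speed of each of square, wide, slim below 0.02 m/s); the robot touches nothing.
It fails at once if a support is hit or pressed with more than 40 N (contact force between any of the arm, the fingers and square above 40 N or contact force between any of the arm, the fingers and wide above 40 N or contact force between any of the arm, the fingers and slim above 40 N).
It fails at once if a support is lifted more than 6 mm off the plate (z of any of square, wide, slim in the frame of plate above 0.031 m).
It fails at once if a support is shifted more than 20 mm or tipped (distance of any of square, wide, slim from where it was at the start of the episode above 0.02 m or angle between any of square, wide, slim's own z axis and vertical above 0.3 rad).
It fails at once if a bystander is shifted more than 20 mm (distance of any of step_block, strap, billet, oil, wrench, bearing, mug from where it was at the start of the episode above 0.02 m).
It also fails if it takes over 54 s, if anything falls off the work surface, if the arm or the gripper's body presses on something with over 40 N, if the wrist force passes 120 N, or if a joint passes its speed limit or range.

## Working session

There is one attempt and no reset: what is moved stays moved. The work goes in short steps, Python scripts to look and compute and a tool call to move; the robot and the scene stay as the last step left them, time stands still between calls to the robot, and variables do not carry over. Pictures are saved under pics/ and viewed, at most 10 in all, crops included, and the job is handed in when it is done.

Besides the shell and the picture viewer there is one more tool, called after "Emit:" as name([rows], argument=value, ...), one row to a line, values as JSON. arm_command: Moves the arm, as the interface text tells. Its arguments: {"type":"object","properties":{"commands":{"type":"array","items":{"type":"object","properties":{"grip":{"type":"number"},"tx":{"type":"number"},"ty":{"type":"number"},"tz":{"type":"number"},"wx":{"type":"number"},"wy":{"type":"number"},"wz":{"type":"number"}}}}},"required":["commands"]}

```bash
mkdir -p pics; cat > h.py <<'E'
from workcell import robot
import numpy as np, cv2
def world(cam,r,c,d):
    m=robot.camera_model(cam);K=np.array(m["mtx"]);R=np.array(m["rotation"])
    p=np.array([(c-K[0,2])/K[0,0]*d,-(r-K[1,2])/K[1,1]*d,-d])
    return R@p+np.array(m["eye"])
def at_z(cam,r,c,z):
    e=np.array(robot.camera_model(cam)["eye"]);p=world(cam,r,c,1.0)
    return e+(p-e)*(z-e[2])/(p[2]-e[2])
E
python3 - <<'E'
from h import *
for cam in("top","side"):
    im,d=robot.get_image(cam);cv2.imwrite(f"pics/{cam}0.png",im);np.save(f"{cam}.npy",d)
    print(cam,{k:np.round(v,3).tolist() for k,v in robot.camera_model(cam).items() if k!="name"})
    for t in("square_top","wide_top","slim_top"):
        for m in robot.mark_of(cam,t)[:4]:
            r,c=m["centre"];dd=d[int(round(r)),int(round(c))]
            print(t,round(m["p"],2),np.round([r,c]),np.round(world(cam,r,c,dd),4))
print(robot.sense())
E
```

```text
top {'mtx': [[536.918, 0.0, 274.825], [0.0, 536.918, 218.514], [0.0, 0.0, 1.0]], 'eye': [0.365, 0.013, 1.766], 'rotation': [0.024, -0.03, -0.705, 0.709]}Traceback (most recent call last):
  File "<stdin>", line 8, in <module>
  File "h.py", line 6, in world
    return R@p+np.array(m["eye"])
           ~^~
ValueError: matmul: Input operand 1 has a mismatch in its core dimension 0, with gufunc signature (n?,k),(k,m?)->(n?,m?) (size 3 is different from 4)
```

Rotation is a quaternion.

```bash
sed -i 's/R=np.array(m\["rotation"\])/R=Rotation.from_quat(m["rotation"]).as_matrix()/; 2a from scipy.spatial.transform import Rotation' h.py
python3 - <<'E'
from h import *
for cam in("top","side"):
    im,d=robot.get_image(cam);cv2.imwrite(f"pics/{cam}0.png",im);np.save(f"{cam}.npy",d)
    print(cam,{k:np.round(v,3).tolist() for k,v in robot.camera_model(cam).items() if k!="name"})
    for t in("square_top","wide_top","slim_top"):
        for m in robot.mark_of(cam,t)[:4]:
            r,c=m["centre"];dd=d[int(round(r)),int(round(c))]
            print(t,round(m["p"],2),np.round([r,c]),np.round(world(cam,r,c,dd),4))
print(robot.sense())
E
```

```text
top {'mtx': [[536.918, 0.0, 274.825], [0.0, 536.918, 218.514], [0.0, 0.0, 1.0]], 'eye': [0.365, 0.013, 1.766], 'rotation': [0.024, -0.03, -0.705, 0.709]}
square_top 0.55 [187. 308.] [ 0.5929 -0.1053  0.0833]
wide_top 0.68 [183. 272.] [0.6075 0.0091 0.08  ]
slim_top 0.58 [253. 273.] [0.3869 0.0037 0.0184]
slim_top 0.55 [214. 281.] [ 0.5057 -0.0193  0.092 ]
slim_top 0.4 [226. 390.] [ 0.4746 -0.3704  0.0513]
slim_top 0.36 [214. 229.] [0.5076 0.1445 0.0727]
side {'mtx': [[465.732, 0.0, 283.428], [0.0, 465.732, 211.943], [0.0, 0.0, 1.0]], 'eye': [0.205, 0.805, 0.844], 'rotation': [-0.074, 0.407, 0.898, -0.153]}
square_top 0.5 [180. 264.] [ 0.5937 -0.1196  0.0844]
square_top 0.15 [221. 243.] [0.5977 0.0233 0.0561]
wide_top 0.75 [214. 243.] [0.5977 0.0181 0.0752]
slim_top 0.58 [206. 283.] [ 0.505  -0.0221  0.0954]
slim_top 0.52 [199. 348.] [ 0.3638 -0.1268  0.0734]
slim_top 0.4 [258. 262.] [0.4982 0.1419 0.073 ]
slim_top 0.37 [230. 330.] [0.2046 0.8051 0.8439]
{'time_s': 0.5, 'joints': array([-1.27104001e+00,  2.75869247e-01,  1.50494940e+00,  1.49716998e-05,
        1.36072216e+00, -1.21004188e-01]), 'qd': array([ 0.00114296, -0.00071161, -0.00214323,  0.00258286, -0.00022732,
        0.00047013]), 'effort': array([ 1.12753855e-05, -4.16259527e+01, -2.45878565e+01,  4.93047276e-05,
        1.53580040e-03, -9.34018942e-07]), 'ee_pos': array([ 0.23485944, -0.52484766,  0.19982584]), 'ee_rot': array([9.77951902e-01, 2.08830258e-01, 9.60590349e-06, 2.51660068e-05]), 'ft_force': array([-0.00856345,  0.10753151,  0.04597741]), 'torque': array([0.02647355, 0.01247324, 0.02503291]), 'finger_force': 0.0, 'finger_gap': 0.08542688400418902}
```

View pics/top0.png

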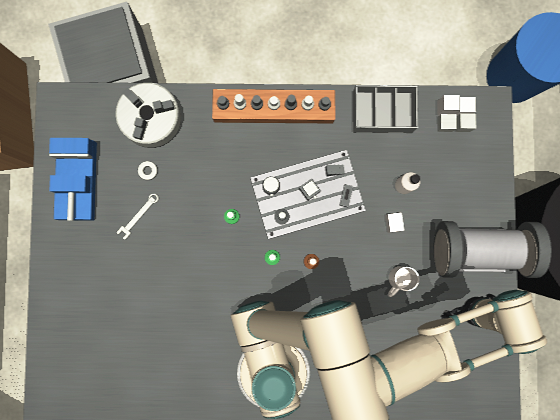

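View pics/side0.png

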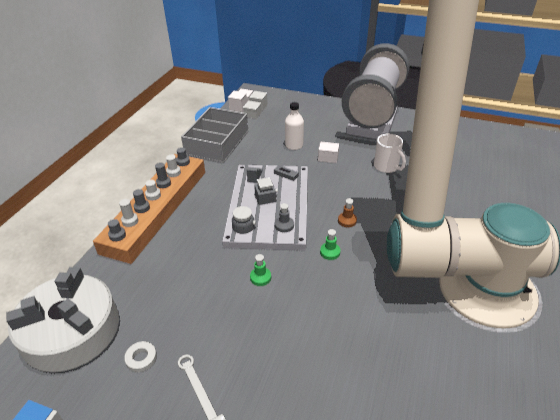

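The pictures show, in the top view, wide at (184,271), square at (187,310) and the dark-steel slim at (215,282). The side view has them at (214,243), (185,265) and (212,284).

Slim candidates in the top view:
- (215,282): on the plate and dark steel.
- (215,231) and (257,272): green.
- (261,312): brown.

The one at (215,282) fits the description. I'll confirm it in an enlarged crop and measure the cap centres.

```bash
python3 - <<'E'
from h import *
exp={"square":((.594,-.111),.073,.085,.026),"wide":((.602,.013),.065,.077,.032),"slim":((.505,-.02),.085,.097,.018)}
for cam in("top","side"):
    im=cv2.imread(f"pics/{cam}0.png");d=np.load(f"{cam}.npy")
    rr,cc=np.mgrid[:420,:560]
    m=robot.camera_model(cam);K=np.array(m["mtx"]);R=Rotation.from_quat(m["rotation"]).as_matrix()
    P=np.stack([(cc-K[0,2])/K[0,0]*d,-(rr-K[1,2])/K[1,1]*d,-d],-1)@R.T+np.array(m["eye"])
    for k,((x,y),lo,hi,rad) in exp.items():
        s=(np.hypot(P[...,0]-x,P[...,1]-y)<rad*1.3)&(P[...,2]>lo-.006)&(P[...,2]<hi+.008)&(d>0)
        q=P[s];z=np.median(q[q[:,2]>np.percentile(q[:,2],50)][:,2]);
        s2=s&(abs(P[...,2]-z)<.005);q=P[s2]
        print(cam,k,len(q),"z",round(z,4),"mean",np.round(q.mean(0),4),"mid",np.round((q.max(0)+q.min(0))/2,4),"ext",np.round(np.ptp(q,0),3),"med gray",np.median(im[s2],0))
    if cam=="top": a=cv2.resize(im[140:280,210:350],(560,560),interpolation=2);cv2.imwrite("pics/crop.png",a)
    f=(d>0)&(np.hypot(P[...,0]-.52,P[...,1]+.0)<.09)&(P[...,2]<.04)
    print("plate z",np.median(P[f][:,2]))
E
```

```text
top square 85 z 0.084 mean [ 0.5914 -0.1117  0.0834] mid [ 0.5909 -0.1103  0.0839] ext [0.045 0.042 0.01 ] med gray [244. 250. 250.]
top wide 128 z 0.0762 mean [0.6053 0.0137 0.0751] mid [0.6041 0.0145 0.0763] ext [0.046 0.044 0.01 ] med gray [244. 251. 250.]
top slim 22 z 0.096 mean [ 0.5055 -0.0225  0.0948] mid [ 0.5055 -0.0221  0.0958] ext [0.016 0.016 0.009] med gray [244.5 253.  252.5]
plate z 0.02405999159808836
side square 124 z 0.0835 mean [ 0.5909 -0.1124  0.0827] mid [ 0.5919 -0.1138  0.0831] ext [0.046 0.046 0.008] med gray [220.  224.5 227. ]
side wide 206 z 0.0755 mean [0.6038 0.0123 0.0747] mid [0.6045 0.01   0.0747] ext [0.048 0.05  0.008] med gray [220. 225. 227.]
side slim 39 z 0.0951 mean [ 0.5045 -0.0239  0.0946] mid [ 0.5047 -0.0248  0.0937] ext [0.018 0.02  0.006] med gray [218. 223. 225.]
plate z 0.025408778865571913
```

View pics/crop.png

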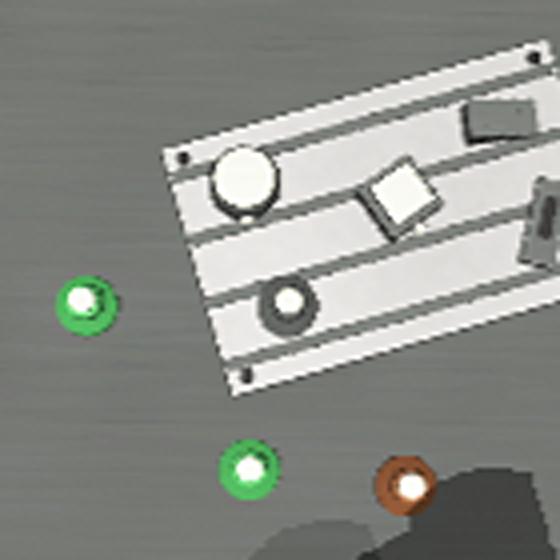

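The crop confirms it: the dark-necked slim is at crop (302,288), on the plate. The green and brown look-alikes are off the plate. Targets are square (0.591,-0.112), wide (0.6045,0.013) and slim (0.505,-0.023). Now I'll move over the square.

Emit:
arm_command([
  {"grip":0,"tx":0.823,"ty":-0.386},
  {"grip":0,"tx":0.823,"ty":-0.386},
  {"grip":0,"tx":0.823,"ty":-0.386},
  {"grip":0,"tx":0.823,"ty":-0.386},
  {"grip":0,"tx":0.823,"ty":-0.386},
  {"grip":0,"tx":0.823,"ty":-0.386},
  {"grip":0,"tx":0.823,"ty":-0.386},
  {"grip":0,"tx":0.823,"ty":-0.386},
])

```text
$.commands[0]: bad value
```

Emit:
arm_command([
  {"grip":0,"tx":0.823,"ty":-0.386},
  {"grip":0,"tx":0.823,"ty":-0.386},
  {"grip":0,"tx":0.823,"ty":-0.386},
  {"grip":0,"tx":0.823,"ty":-0.386},
  {"grip":0,"tx":0.823,"ty":-0.386},
  {"grip":0,"tx":0.823,"ty":-0.386},
  {"grip":0,"tx":0.823,"ty":-0.386},
  {"grip":0,"tx":0.823,"ty":-0.386},
  {"grip":0,"tx":0.823,"ty":-0.386},
  {"grip":0,"tx":0.823,"ty":-0.386,"tz":0.1},
  {"grip":0,"tx":0.823,"ty":-0.386,"tz":0.2},
  {"grip":0,"tx":0.823,"ty":-0.386,"tz":0.3},
  {"grip":0,"tx":0.823,"ty":-0.386,"tz":0.3},
])

```text
$.commands[0]: bad value
```

Emit:
arm_command([
  {"grip":0,"tx":0.823,"ty":-0.386,"tz":0,"wx":0,"wy":0,"wz":0},
  {"grip":0,"tx":0.823,"ty":-0.386,"tz":0,"wx":0,"wy":0,"wz":0},
  {"grip":0,"tx":0.823,"ty":-0.386,"tz":0,"wx":0,"wy":0,"wz":0},
  {"grip":0,"tx":0.823,"ty":-0.386,"tz":0,"wx":0,"wy":0,"wz":0},
  {"grip":0,"tx":0.823,"ty":-0.386,"tz":0,"wx":0,"wy":0,"wz":0},
  {"grip":0,"tx":0.823,"ty":-0.386,"tz":0,"wx":0,"wy":0,"wz":0},
  {"grip":0,"tx":0.823,"ty":-0.386,"tz":0,"wx":0,"wy":0,"wz":0},
  {"grip":0,"tx":0.823,"ty":-0.386,"tz":0,"wx":0,"wy":0,"wz":0},
])

```text
time_s: 1.17
ee_pos: [0.4156, -0.3143, 0.2001]
ee_rot: [0.977, 0.211, 0.001, -0.001]
ft_force: [-0.1, 0.1, -0.1]
finger_gap: -0.0004
finger_force: 0.0
```

Emit:
arm_command([
  {"grip":0,"tx":0.823,"ty":-0.386,"tz":0,"wx":0,"wy":0,"wz":0},
  {"grip":0,"tx":0.823,"ty":-0.386,"tz":0,"wx":0,"wy":0,"wz":0},
  {"grip":0,"tx":0.823,"ty":-0.386,"tz":0,"wx":0,"wy":0,"wz":0},
  {"grip":0,"tx":0.823,"ty":-0.386,"tz":0,"wx":0,"wy":0,"wz":0},
  {"grip":0,"tx":0.823,"ty":-0.386,"tz":0,"wx":0,"wy":0,"wz":0},
  {"grip":0,"tx":0.823,"ty":-0.386,"tz":0,"wx":0,"wy":0,"wz":0},
  {"grip":0,"tx":0.823,"ty":-0.386,"tz":0,"wx":0,"wy":0,"wz":0},
  {"grip":0,"tx":0.823,"ty":-0.386,"tz":0.1,"wx":0,"wy":0,"wz":0},
  {"grip":0,"tx":0.823,"ty":-0.386,"tz":0.2,"wx":0,"wy":0,"wz":0},
  {"grip":0,"tx":0.823,"ty":-0.386,"tz":0.3,"wx":0,"wy":0,"wz":0},
  {"grip":0,"tx":0.823,"ty":-0.386,"tz":0.3,"wx":0,"wy":0,"wz":0},
  {"grip":0,"tx":0.823,"ty":-0.386,"tz":0.3,"wx":0,"wy":0,"wz":0},
])

```text
time_s: 2.17
ee_pos: [0.5898, -0.1121, 0.1086]
ee_rot: [0.978, 0.209, -0.002, -0.001]
ft_force: [1.2, 0.7, -0.1]
finger_gap: 0.0003
finger_force: 0.0
```

```bash
python3 - <<'E'
from h import *
im,d=robot.get_image("side");cv2.imwrite("pics/side1.png",cv2.resize(im[120:270,180:380],(800,600),interpolation=2))
s=robot.sense();print(s["ee_pos"],s["ee_rot"],s["ft_force"])
E
```

```text
[ 0.59143508 -0.11256177  0.11047493] [9.78009063e-01 2.08562144e-01 1.78588778e-04 2.69965472e-04] [-0.0243073   0.13705515  0.45931364]
```

View pics/side1.png

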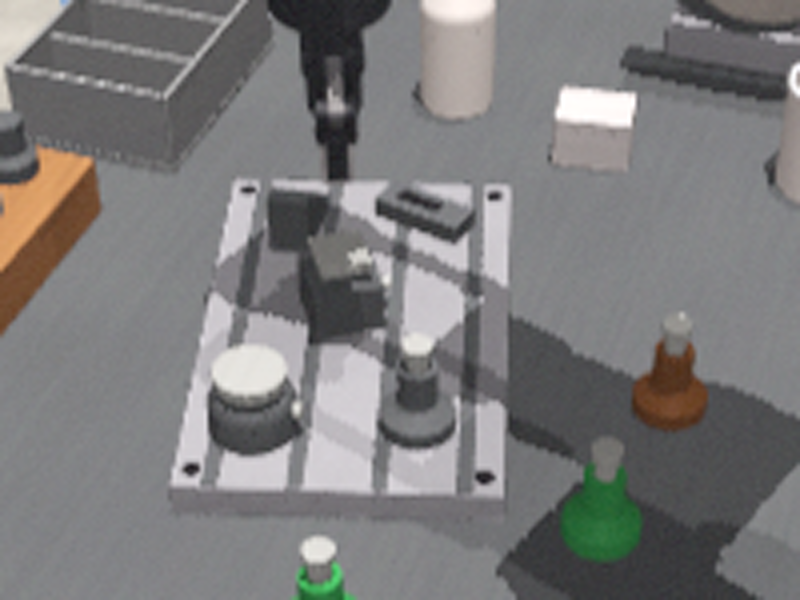

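The fingertip is at crop (340,180), straight above the square cap at (345,250), and the other supports are undisturbed. Next is a slow descent.

Emit:
arm_command([
  {"grip":0,"tx":0,"ty":0,"tz":0.03,"wx":0,"wy":0,"wz":0},
  {"grip":0,"tx":0,"ty":0,"tz":0.06,"wx":0,"wy":0,"wz":0},
  {"grip":0,"tx":0,"ty":0,"tz":0.075,"wx":0,"wy":0,"wz":0},
  {"grip":0,"tx":0,"ty":0,"tz":0.081,"wx":0,"wy":0,"wz":0},
  {"grip":0,"tx":0,"ty":0,"tz":0.087,"wx":0,"wy":0,"wz":0},
  {"grip":0,"tx":0,"ty":0,"tz":0.092,"wx":0,"wy":0,"wz":0},
  {"grip":0,"tx":0,"ty":0,"tz":0.097,"wx":0,"wy":0,"wz":0},
  {"grip":0,"tx":0,"ty":0,"tz":0.102,"wx":0,"wy":0,"wz":0},
  {"grip":0,"tx":0,"ty":0,"tz":0.107,"wx":0,"wy":0,"wz":0},
  {"grip":0,"tx":0,"ty":0,"tz":0.112,"wx":0,"wy":0,"wz":0},
  {"grip":0,"tx":0,"ty":0,"tz":0.117,"wx":0,"wy":0,"wz":0},
  {"grip":0,"tx":0,"ty":0,"tz":0.12,"wx":0,"wy":0,"wz":0},
  {"grip":0,"tx":0,"ty":0,"tz":0.12,"wx":0,"wy":0,"wz":0},
])

```text
time_s: 3.3
ee_pos: [0.5909, -0.1117, 0.0736]
ee_rot: [0.978, 0.209, -0.0, -0.0]
ft_force: [-0.3, 0.1, 0.2]
finger_gap: -0.0001
finger_force: 0.0
```

Emit:
arm_command([
  {"grip":0,"tx":0,"ty":0,"tz":0.0035,"wx":0,"wy":0,"wz":0},
  {"grip":0,"tx":0,"ty":0,"tz":0.007,"wx":0,"wy":0,"wz":0},
])

```text
time_s: 3.47
ee_pos: [0.5911, -0.1118, 0.0717]
ee_rot: [0.978, 0.209, 0.0, 0.0]
ft_force: [0.4, 0.5, -0.0]
finger_gap: -0.0002
finger_force: 0.0
```

```bash
python3 - <<'E'
from h import *
im,d=robot.get_image("side");cv2.imwrite("pics/side2.png",cv2.resize(im[140:240,220:320],(600,600),interpolation=2))
s=robot.sense();print(s["ee_pos"],s["ft_force"],s["torque"],s["effort"])
E
```

```text
[ 0.59091317 -0.11174867  0.07146217] [ 1.24054514 -0.2459546   0.48615517] [-0.0026657  -0.01504364 -0.01256102] [ 1.44040352e-02 -4.68467760e+01 -2.16965210e+01  9.94453330e-04
 -3.12116719e-02  1.16238091e-06]
```

View pics/side2.png

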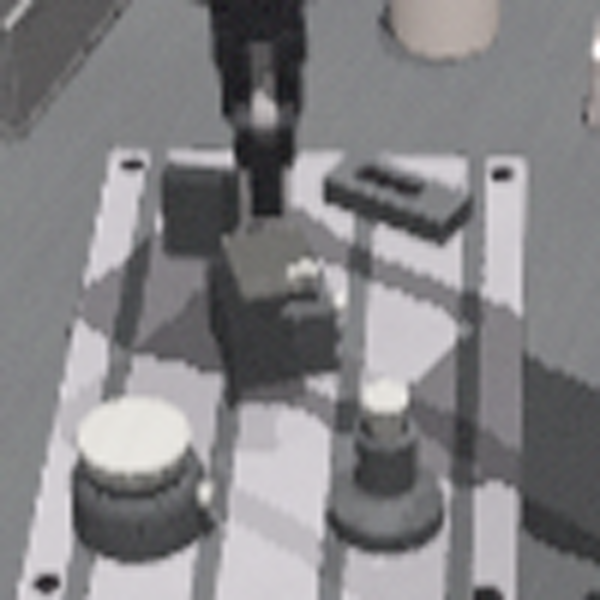

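The fingertip shows at crop (265,215), just past the cap's far edge, while the cap centre is near (280,255). So it seems to miss the centre. I'll project the TCP into the image and measure the finger in the depth picture.

```bash
cat >> h.py <<'E'
def proj(cam,p):
    m=robot.camera_model(cam);K=np.array(m["mtx"]);R=Rotation.from_quat(m["rotation"]).as_matrix()
    q=R.T@(np.array(p)-np.array(m["eye"]));return K[1,2]-K[1,1]*q[1]/-q[2],K[0,2]+K[0,0]*q[0]/-q[2]
def cloud(cam,d):
    rr,cc=np.mgrid[:420,:560];m=robot.camera_model(cam);K=np.array(m["mtx"]);R=Rotation.from_quat(m["rotation"]).as_matrix()
    return np.stack([(cc-K[0,2])/K[0,0]*d,-(rr-K[1,2])/K[1,1]*d,-d],-1)@R.T+np.array(m["eye"])
E
python3 - <<'E'
from h import *
im,d=robot.get_image("side");P=cloud("side",d)
e=robot.sense()["ee_pos"];r,c=proj("side",e);print("tcp px",r,c,"crop",(r-140)*6,(c-220)*6)
for r in range(150,206,3):
    print(r,[(np.round(P[r,c]*1000).astype(int).tolist(),int(im[r,c].mean())) for c in(262,265,268)])
E
```

```text
tcp px 185.48884287411823 264.58146124953566 crop 272.9330572447094 267.488767497214
150 [([578, -75, 211], 83), ([572, -79, 210], 64), ([573, -102, 196], 34)]
153 [([576, -69, 207], 79), ([570, -74, 205], 88), ([575, -107, 183], 35)]
156 [([574, -65, 201], 149), ([565, -62, 205], 103), ([574, -103, 176], 34)]
159 [([571, -56, 199], 146), ([565, -60, 197], 162), ([558, -62, 198], 74)]
162 [([578, -72, 178], 57), ([566, -62, 187], 70), ([558, -61, 190], 50)]
165 [([578, -71, 169], 32), ([572, -76, 167], 34), ([565, -77, 168], 45)]
168 [([590, -97, 140], 39), ([584, -104, 136], 36), ([634, -246, 28], 142)]
171 [([591, -100, 128], 43), ([585, -104, 127], 38), ([580, -114, 121], 171)]
174 [([592, -99, 118], 39), ([585, -104, 117], 40), ([580, -113, 112], 138)]
177 [([634, -197, 29], 87), ([627, -203, 27], 104), ([591, -139, 81], 129)]
180 [([600, -118, 83], 114), ([592, -118, 85], 112), ([585, -123, 83], 107)]
183 [([595, -106, 83], 112), ([588, -108, 83], 113), ([581, -112, 82], 111)]
186 [([590, -92, 84], 118), ([583, -96, 83], 113), ([205, 805, 844], 159)]
189 [([595, -101, 66], 92), ([588, -107, 64], 82), ([580, -109, 64], 56)]
192 [([590, -91, 65], 60), ([582, -91, 67], 61), ([576, -98, 63], 96)]
195 [([589, -87, 58], 58), ([582, -91, 56], 59), ([577, -99, 52], 57)]
198 [([591, -90, 45], 62), ([584, -93, 44], 58), ([576, -95, 45], 59)]
201 [([590, -87, 37], 56), ([583, -90, 36], 62), ([577, -98, 31], 62)]
204 [([593, -92, 22], 77), ([582, -88, 27], 87), ([573, -87, 31], 94)]
```

In depth, the visible fingertip ends at z≈0.11 while the reported TCP z is 0.071. The cap is untouched at 0.083, which explains the zero force. The xy agrees, so only the reported height is off, by about 35–38 mm. I'll rely on depth and force, and go down in small steps.

Emit:
arm_command([
  {"grip":0,"tx":0,"ty":0,"tz":0.01,"wx":0,"wy":0,"wz":0},
  {"grip":0,"tx":0,"ty":0,"tz":0.02,"wx":0,"wy":0,"wz":0},
  {"grip":0,"tx":0,"ty":0,"tz":0.03,"wx":0,"wy":0,"wz":0},
  {"grip":0,"tx":0,"ty":0,"tz":0.04,"wx":0,"wy":0,"wz":0},
  {"grip":0,"tx":0,"ty":0,"tz":0.04,"wx":0,"wy":0,"wz":0},
])

```text
time_s: 3.98
ee_pos: [0.5904, -0.1116, 0.0588]
ee_rot: [0.978, 0.209, -0.001, -0.0]
ft_force: [1.0, 0.7, -0.6]
finger_gap: 0.0003
finger_force: 0.0
```

```bash
cat > tip.py <<'E'
from h import *
im,d=robot.get_image("side");P=cloud("side",d);e=robot.sense()["ee_pos"]
# finger pixels: points within 30 mm of TCP xy, dark; lowest z of column connected from above
s=(d>0)&(np.hypot(P[...,0]-e[0],P[...,1]-e[1])<.02)
z=P[...,2][s];h,b=np.histogram(z,np.arange(.02,.2,.004));print("ee",np.round(e,4),"f",np.round(robot.sense()["ft_force"],1))
print({round(x,3):int(n) for x,n in zip(b,h) if n})
E
python3 tip.py
```

```text
ee [ 0.5906 -0.1116  0.0591] f [0.  0.3 0.4]
{np.float64(0.02): 1, np.float64(0.032): 1, np.float64(0.036): 3, np.float64(0.044): 1, np.float64(0.052): 1, np.float64(0.06): 16, np.float64(0.064): 32, np.float64(0.068): 2, np.float64(0.072): 10, np.float64(0.076): 12, np.float64(0.08): 59, np.float64(0.084): 20, np.float64(0.092): 7, np.float64(0.096): 4, np.float64(0.1): 9, np.float64(0.104): 9, np.float64(0.108): 12, np.float64(0.112): 9, np.float64(0.116): 12, np.float64(0.12): 10, np.float64(0.124): 3, np.float64(0.132): 1, np.float64(0.14): 1, np.float64(0.152): 1, np.float64(0.156): 3, np.float64(0.16): 11, np.float64(0.164): 8, np.float64(0.168): 2, np.float64(0.172): 1, np.float64(0.176): 1, np.float64(0.18): 3, np.float64(0.184): 1, np.float64(0.188): 5, np.float64(0.192): 5, np.float64(0.196): 4}
```

The tip is now at about 0.093 against the cap at 0.083. I expect contact at ee z≈0.049 and seating at ≈0.039.

Emit:
arm_command([
  {"grip":0,"tx":0,"ty":0,"tz":0.006,"wx":0,"wy":0,"wz":0},
  {"grip":0,"tx":0,"ty":0,"tz":0.012,"wx":0,"wy":0,"wz":0},
  {"grip":0,"tx":0,"ty":0,"tz":0.018,"wx":0,"wy":0,"wz":0},
  {"grip":0,"tx":0,"ty":0,"tz":0.023,"wx":0,"wy":0,"wz":0},
  {"grip":0,"tx":0,"ty":0,"tz":0.028,"wx":0,"wy":0,"wz":0},
  {"grip":0,"tx":0,"ty":0,"tz":0.032,"wx":0,"wy":0,"wz":0},
  {"grip":0,"tx":0,"ty":0,"tz":0.036,"wx":0,"wy":0,"wz":0},
  {"grip":0,"tx":0,"ty":0,"tz":0.04,"wx":0,"wy":0,"wz":0},
])

```text
time_s: 4.7
ee_pos: [0.591, -0.1118, 0.048]
ee_rot: [0.978, 0.209, 0.0, 0.0]
ft_force: [-1.0, 0.6, 3.2]
finger_gap: 0.0001
finger_force: 1.6
```

Contact, 3.2 N, as predicted. I'll push on in 1 mm rows.

Emit:
arm_command([
  {"grip":0,"tx":0,"ty":0,"tz":0.004,"wx":0,"wy":0,"wz":0},
  {"grip":0,"tx":0,"ty":0,"tz":0.008,"wx":0,"wy":0,"wz":0},
  {"grip":0,"tx":0,"ty":0,"tz":0.012,"wx":0,"wy":0,"wz":0},
  {"grip":0,"tx":0,"ty":0,"tz":0.016,"wx":0,"wy":0,"wz":0},
  {"grip":0,"tx":0,"ty":0,"tz":0.02,"wx":0,"wy":0,"wz":0},
  {"grip":0,"tx":0,"ty":0,"tz":0.024,"wx":0,"wy":0,"wz":0},
])

```text
time_s: 5.2
ee_pos: [0.591, -0.1118, 0.0406]
ee_rot: [0.978, 0.209, 0.0, 0.0]
ft_force: [-1.5, 0.5, 7.6]
finger_gap: 0.0004
finger_force: 3.5
```

Emit:
arm_command([
  {"grip":0,"tx":0,"ty":0,"tz":0.004,"wx":0,"wy":0,"wz":0},
  {"grip":0,"tx":0,"ty":0,"tz":0.007,"wx":0,"wy":0,"wz":0},
])

```text
time_s: 5.37
ee_pos: [0.5911, -0.1118, 0.0393]
ee_rot: [0.978, 0.209, 0.0, 0.0]
ft_force: [-2.7, 0.4, 11.1]
finger_gap: -0.0003
finger_force: 5.5
```

At 11 N the pad is giving, so the square is seated. I'll lift off and go over to the wide one.

Emit:
arm_command([
  {"grip":0,"tx":0,"ty":0,"tz":-0.07,"wx":0,"wy":0,"wz":0},
  {"grip":0,"tx":0,"ty":0,"tz":-0.14,"wx":0,"wy":0,"wz":0},
  {"grip":0,"tx":0,"ty":0,"tz":-0.14,"wx":0,"wy":0,"wz":0},
  {"grip":0,"tx":0.07,"ty":-0.12,"tz":-0.14,"wx":0,"wy":0,"wz":0},
  {"grip":0,"tx":0.14,"ty":-0.24,"tz":-0.14,"wx":0,"wy":0,"wz":0},
  {"grip":0,"tx":0.211,"ty":-0.362,"tz":-0.14,"wx":0,"wy":0,"wz":0},
  {"grip":0,"tx":0.211,"ty":-0.362,"tz":-0.14,"wx":0,"wy":0,"wz":0},
  {"grip":0,"tx":0.211,"ty":-0.362,"tz":-0.14,"wx":0,"wy":0,"wz":0},
  {"grip":0,"tx":0.211,"ty":-0.362,"tz":-0.14,"wx":0,"wy":0,"wz":0},
])

```text
time_s: 6.12
ee_pos: [0.6041, 0.0132, 0.0795]
ee_rot: [0.978, 0.209, -0.001, 0.0]
ft_force: [-0.1, -0.0, 0.5]
finger_gap: 0.0003
finger_force: 0.0
```

```bash
cat > chk.py <<'E'
from h import *
for cam in("side","top"):
    im,d=robot.get_image(cam);P=cloud(cam,d)
    for k,(x,y),w,lo in(("square",(.591,-.112),.013,.066),("wide",(.6045,.013),.017,.058),("slim",(.505,-.023),.007,.078)):
        s=(d>0)&(np.hypot(P[...,0]-x,P[...,1]-y)<w)&(P[...,2]>lo)&(P[...,2]<lo+.021)
        print(cam,k,s.sum(),np.round(np.median(P[...,2][s]),4) if s.any() else None)
cv2.imwrite("pics/last_top.png",im)
E
python3 chk.py; python3 tip.py
```

```text
side square 48 0.0753
side wide 96 0.075
side slim 35 0.0902
top square 49 0.0742
top wide 3 0.0734
top slim 2 0.0917
ee [0.6043 0.0119 0.08  ] f [ 0.3 -0.2  0.4]
{np.float64(0.052): 15, np.float64(0.056): 19, np.float64(0.06): 1, np.float64(0.064): 4, np.float64(0.068): 8, np.float64(0.072): 86, np.float64(0.076): 36, np.float64(0.108): 1, np.float64(0.112): 5, np.float64(0.116): 3, np.float64(0.12): 13, np.float64(0.124): 11, np.float64(0.128): 10, np.float64(0.132): 10, np.float64(0.136): 8, np.float64(0.14): 11, np.float64(0.144): 6, np.float64(0.176): 2, np.float64(0.18): 14, np.float64(0.184): 6, np.float64(0.188): 2, np.float64(0.192): 2, np.float64(0.196): 1}
```

The square cap reads ~0.0745 (seated nominal 0.073), and the force slope matched the pad's 3 N/mm, so it is seated. Now down onto the wide one, with contact expected at ee z≈0.041.

Emit:
arm_command([
  {"grip":0,"tx":0,"ty":0.002,"tz":0.04,"wx":0,"wy":0,"wz":0},
  {"grip":0,"tx":0,"ty":0.002,"tz":0.08,"wx":0,"wy":0,"wz":0},
  {"grip":0,"tx":0,"ty":0.002,"tz":0.1,"wx":0,"wy":0,"wz":0},
  {"grip":0,"tx":0,"ty":0.002,"tz":0.11,"wx":0,"wy":0,"wz":0},
  {"grip":0,"tx":0,"ty":0.002,"tz":0.115,"wx":0,"wy":0,"wz":0},
  {"grip":0,"tx":0,"ty":0.002,"tz":0.12,"wx":0,"wy":0,"wz":0},
  {"grip":0,"tx":0,"ty":0.002,"tz":0.125,"wx":0,"wy":0,"wz":0},
  {"grip":0,"tx":0,"ty":0.002,"tz":0.129,"wx":0,"wy":0,"wz":0},
  {"grip":0,"tx":0,"ty":0.002,"tz":0.133,"wx":0,"wy":0,"wz":0},
  {"grip":0,"tx":0,"ty":0.002,"tz":0.137,"wx":0,"wy":0,"wz":0},
  {"grip":0,"tx":0,"ty":0.002,"tz":0.141,"wx":0,"wy":0,"wz":0},
  {"grip":0,"tx":0,"ty":0.002,"tz":0.145,"wx":0,"wy":0,"wz":0},
])

```text
time_s: 7.27
ee_pos: [0.6051, 0.0126, 0.0373]
ee_rot: [0.978, 0.209, 0.001, 0.0]
ft_force: [-0.2, -0.8, 2.9]
finger_gap: -0.0002
finger_force: 1.6
```

Emit:
arm_command([
  {"grip":0,"tx":0,"ty":0,"tz":0.004,"wx":0,"wy":0,"wz":0},
  {"grip":0,"tx":0,"ty":0,"tz":0.008,"wx":0,"wy":0,"wz":0},
])

```text
time_s: 7.43
ee_pos: [0.6051, 0.0126, 0.0346]
ee_rot: [0.978, 0.209, 0.0, 0.0]
ft_force: [-1.0, -1.5, 3.2]
finger_gap: 0.0002
finger_force: 1.6
```

Emit:
arm_command([
  {"grip":0,"tx":0,"ty":0,"tz":0.004,"wx":0,"wy":0,"wz":0},
  {"grip":0,"tx":0,"ty":0,"tz":0.008,"wx":0,"wy":0,"wz":0},
  {"grip":0,"tx":0,"ty":0,"tz":0.01,"wx":0,"wy":0,"wz":0},
])

```text
time_s: 7.68
ee_pos: [0.6051, 0.0125, 0.0321]
ee_rot: [0.978, 0.209, 0.0, 0.0]
ft_force: [-1.0, -1.2, 9.0]
finger_gap: 0.0002
finger_force: 4.3
```

Emit:
arm_command([
  {"grip":0,"tx":0,"ty":0,"tz":0.003,"wx":0,"wy":0,"wz":0},
  {"grip":0,"tx":0,"ty":0,"tz":0.003,"wx":0,"wy":0,"wz":0},
])

```text
time_s: 7.85
ee_pos: [0.6051, 0.0126, 0.0316]
ee_rot: [0.978, 0.209, 0.001, 0.0]
ft_force: [-1.6, -0.4, 10.5]
finger_gap: -0.0
finger_force: 5.0
```

The wide one is seated (10.5 N, pad giving). I'll lift and go over to the slim.

Emit:
arm_command([
  {"grip":0,"tx":0,"ty":0,"tz":-0.1,"wx":0,"wy":0,"wz":0},
  {"grip":0,"tx":0,"ty":0,"tz":-0.2,"wx":0,"wy":0,"wz":0},
  {"grip":0,"tx":0,"ty":0,"tz":-0.2,"wx":0,"wy":0,"wz":0},
  {"grip":0,"tx":-0.12,"ty":-0.01,"tz":-0.2,"wx":0,"wy":0,"wz":0},
  {"grip":0,"tx":-0.24,"ty":-0.02,"tz":-0.2,"wx":0,"wy":0,"wz":0},
  {"grip":0,"tx":-0.353,"ty":-0.028,"tz":-0.2,"wx":0,"wy":0,"wz":0},
  {"grip":0,"tx":-0.353,"ty":-0.028,"tz":-0.2,"wx":0,"wy":0,"wz":0},
  {"grip":0,"tx":-0.353,"ty":-0.028,"tz":-0.2,"wx":0,"wy":0,"wz":0},
  {"grip":0,"tx":-0.353,"ty":-0.028,"tz":-0.2,"wx":0,"wy":0,"wz":0},
])

```text
time_s: 8.6
ee_pos: [0.5054, -0.0229, 0.0905]
ee_rot: [0.978, 0.209, 0.001, 0.0]
ft_force: [0.0, 0.2, 0.3]
finger_gap: 0.0
finger_force: 0.0
```

```bash
python3 chk.py; python3 tip.py; python3 - <<'E'
from h import *
im,d=robot.get_image("side");cv2.imwrite("pics/side3.png",cv2.resize(im[150:250,230:330],(600,600),interpolation=2))
E
```

```text
side square 43 0.075
side wide 91 0.0666
side slim 32 0.0908
top square 24 0.0733
top wide 12 0.0646
top slim 0 None
ee [ 0.5061 -0.0228  0.0905] f [0.4 0.6 0.3]
{np.float64(0.02): 1, np.float64(0.024): 2, np.float64(0.028): 1, np.float64(0.032): 1, np.float64(0.036): 7, np.float64(0.04): 28, np.float64(0.044): 38, np.float64(0.048): 22, np.float64(0.052): 13, np.float64(0.056): 14, np.float64(0.06): 13, np.float64(0.064): 13, np.float64(0.068): 15, np.float64(0.072): 21, np.float64(0.076): 18, np.float64(0.08): 8, np.float64(0.084): 5, np.float64(0.088): 10, np.float64(0.092): 27, np.float64(0.096): 9, np.float64(0.12): 2, np.float64(0.124): 6, np.float64(0.128): 7, np.float64(0.132): 9, np.float64(0.136): 14, np.float64(0.14): 8, np.float64(0.144): 15, np.float64(0.148): 14, np.float64(0.152): 4, np.float64(0.156): 4, np.float64(0.164): 1, np.float64(0.172): 2, np.float64(0.176): 1, np.float64(0.18): 1, np.float64(0.184): 1, np.float64(0.188): 4, np.float64(0.192): 15, np.float64(0.196): 6}
```

View pics/side3.png

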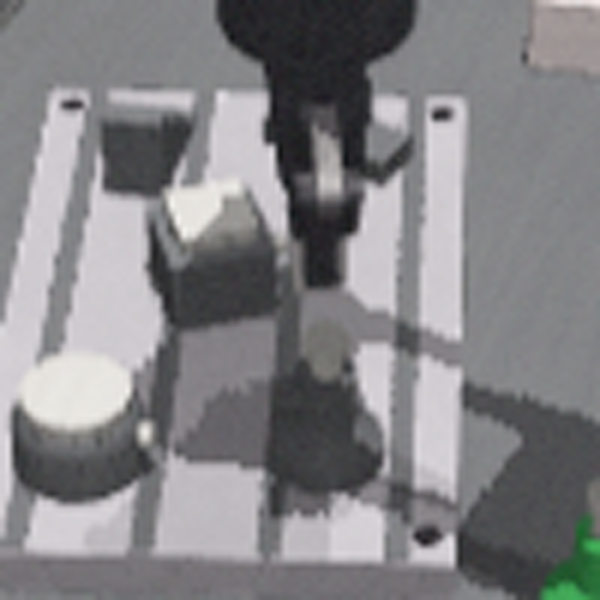

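The fingertip at (322,285) is right above the slim cap at (325,340), and the square and wide caps sit down on their bodies. Now the descent onto the slim.

Emit:
arm_command([
  {"grip":0,"tx":0,"ty":0,"tz":0.03,"wx":0,"wy":0,"wz":0},
  {"grip":0,"tx":0,"ty":0,"tz":0.06,"wx":0,"wy":0,"wz":0},
  {"grip":0,"tx":0,"ty":0,"tz":0.075,"wx":0,"wy":0,"wz":0},
  {"grip":0,"tx":0,"ty":0,"tz":0.082,"wx":0,"wy":0,"wz":0},
  {"grip":0,"tx":0,"ty":0,"tz":0.087,"wx":0,"wy":0,"wz":0},
  {"grip":0,"tx":0,"ty":0,"tz":0.091,"wx":0,"wy":0,"wz":0},
  {"grip":0,"tx":0,"ty":0,"tz":0.095,"wx":0,"wy":0,"wz":0},
  {"grip":0,"tx":0,"ty":0,"tz":0.099,"wx":0,"wy":0,"wz":0},
  {"grip":0,"tx":0,"ty":0,"tz":0.103,"wx":0,"wy":0,"wz":0},
  {"grip":0,"tx":0,"ty":0,"tz":0.107,"wx":0,"wy":0,"wz":0},
  {"grip":0,"tx":0,"ty":0,"tz":0.111,"wx":0,"wy":0,"wz":0},
])

```text
time_s: 9.72
ee_pos: [0.5048, -0.023, 0.0576]
ee_rot: [0.978, 0.209, 0.0, 0.0]
ft_force: [-0.2, 0.1, 3.3]
finger_gap: -0.0001
finger_force: 1.6
```

Emit:
arm_command([
  {"grip":0,"tx":0,"ty":0,"tz":0.004,"wx":0,"wy":0,"wz":0},
  {"grip":0,"tx":0,"ty":0,"tz":0.008,"wx":0,"wy":0,"wz":0},
  {"grip":0,"tx":0,"ty":0,"tz":0.012,"wx":0,"wy":0,"wz":0},
])

```text
time_s: 9.97
ee_pos: [0.5048, -0.023, 0.0537]
ee_rot: [0.978, 0.209, 0.0, 0.0]
ft_force: [0.3, 0.0, 3.1]
finger_gap: -0.0003
finger_force: 1.6
```

Emit:
arm_command([
  {"grip":0,"tx":0,"ty":0,"tz":0.004,"wx":0,"wy":0,"wz":0},
  {"grip":0,"tx":0,"ty":0,"tz":0.007,"wx":0,"wy":0,"wz":0},
  {"grip":0,"tx":0,"ty":0,"tz":0.009,"wx":0,"wy":0,"wz":0},
])

```text
time_s: 10.22
ee_pos: [0.5049, -0.023, 0.0516]
ee_rot: [0.978, 0.209, 0.0, 0.0]
ft_force: [-1.5, 0.1, 10.9]
finger_gap: -0.0001
finger_force: 5.0
```

Emit:
arm_command([
  {"grip":0,"tx":0,"ty":0,"tz":0.003,"wx":0,"wy":0,"wz":0},
  {"grip":0,"tx":0,"ty":0,"tz":0.003,"wx":0,"wy":0,"wz":0},
])

```text
time_s: 10.38
ee_pos: [0.5049, -0.023, 0.051]
ee_rot: [0.978, 0.209, 0.0, 0.0]
ft_force: [-2.0, -0.1, 12.3]
finger_gap: -0.0
finger_force: 5.8
```

The slim is seated. I'll retract and check.

Emit:
arm_command([
  {"grip":0,"tx":0,"ty":0,"tz":-0.07,"wx":0,"wy":0,"wz":0},
  {"grip":0,"tx":0,"ty":0,"tz":-0.2,"wx":0,"wy":0,"wz":0},
  {"grip":0,"tx":0,"ty":0,"tz":-0.33,"wx":0,"wy":0,"wz":0},
  {"grip":0,"tx":0,"ty":0,"tz":-0.4,"wx":0,"wy":0,"wz":0},
  {"grip":0,"tx":0,"ty":0,"tz":-0.4,"wx":0,"wy":0,"wz":0},
  {"grip":0,"tx":0,"ty":0,"tz":-0.4,"wx":0,"wy":0,"wz":0},
  {"grip":0,"tx":0,"ty":0,"tz":-0.4,"wx":0,"wy":0,"wz":0},
])

```text
time_s: 10.97
ee_pos: [0.5035, -0.0227, 0.1688]
ee_rot: [0.978, 0.209, -0.001, -0.0]
ft_force: [-0.1, 0.4, -0.9]
finger_gap: 0.0
finger_force: 0.0
```

```bash
python3 chk.py; python3 - <<'E'
from h import *
im,d=robot.get_image("side");cv2.imwrite("pics/side4.png",cv2.resize(im[150:250,230:330],(600,600),interpolation=2));print(robot.sense()["ft_force"])
E
```

```text
side square 49 0.0742
side wide 94 0.0665
side slim 15 0.0864
top square 0 None
top wide 2 0.0659
top slim 0 None
[-0.51441897 -0.00657715  0.62099909]
```

View pics/side4.png

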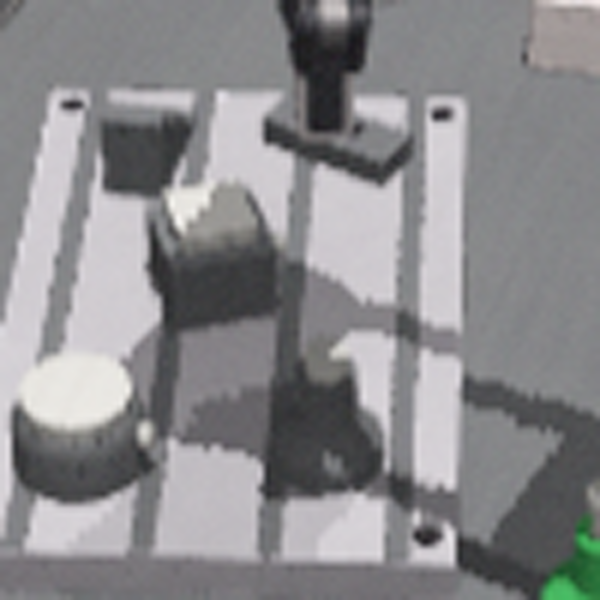

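All three caps sit on their bodies (wide at (75,390), square at (210,220), slim at (330,365)). They are upright and haven't moved, and the tool is clear. Handing in.

```bash
python3 -c "
from workcell import robot
print(robot.close_job())"
```

```text
the job is handed in; nothing more can be done
None
```

I pressed the square, then the wide, then the slim support onto its body at no more than about 12 N by the readings taken; all three stood upright and unmoved with the arm clear when I handed the job in, but no verdict came back.

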